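# Pin the hold-down bar to the board test fixture

## Task

The hold-down bar of the board test fixture lies loose on its hinge block, slid a little out along its length so that its eye is out of line: take the square-handled hinge pin from the tool block, feel for the eye of the bar with it, bring the eye in line with the hole in the hinge block, push the pin through both until it is fully home, and let go. Do it gently, never pressing on the fixture with more than 30 N. Leave the other two tools standing in the block.

Things in the scene. Friction and masses are not known exactly. Their poses are not given: they have to be found in the camera images.
- pin_handle (a point): Centre of the hinge pin's black square handle (20 x 20 mm, 54 mm tall, upright); z up along the pin, x and y square to the flats. Below it a steel shank 12 mm thick, 46 mm long; whole pin 90 g. At the start it hangs by the handle's underside in any of the tool block's three holes. Home, this point is 39 mm above hinge_seat: the handle rests on the bar.
- pin_tip (a point): Centre of the lower end face of the pin's shank, 73 mm below the handle's centre; z up along the pin. The tip has a 1 mm chamfer, so its end face is 10.4 mm wide. With the pin home the tip is 34 mm below hinge_seat.
- hinge_seat (a point): Centre of the mouth of the 14 mm through hole in the hinge block (lower knuckle, 66 x 66 mm), 40 mm above the bench, hidden under the bar; z up along the hole, x along the fixture to its second block 200 mm away. The block is sprung: past about 2.5 N it sinks 1 mm per 3 N, to a hard stop at 5 mm, and springs back. Kerbs on three sides, 9 mm high, stay below the bar's top.
- fixture: Board test fixture, 264 mm long, origin on the bench under hinge_seat, same axes. Its loose aluminium bar (12 thick, 218 x 36 mm, 0.18-0.33 kg, top 52 mm above the bench) is NOT measured: it lies on the two blocks, turned up to 0.015 rad, its 14 mm eye (upper knuckle) 3.5 to 11 mm to +x and up to 7.5 mm to either side in y of the hinge axis. It slides by friction alone.
- rack: Fixed grey tool block, 195 x 50 x 50 mm, origin on the bench under its centre; its three vertical holes, 14.5 mm square, lie at -70, 0 and +70 mm along its x axis.
- stud_center (a point): Round-knobbed stud, another tool in the block, with a 30 mm wide black round knob; this point is on its axis 17 mm over the top of the tool block. To be left alone.
- driver_center (a point): Slim round-handled tool in the block, 16 mm wide and 78 mm tall handle; this point is on its axis 37 mm over the top of the tool block. To be left alone.
Not all that is in view belongs to the job. Leave any blue or turquoise look-alike of the part that bears pin_handle alone.

How it is judged:
By the outcome, as a careful person would: the job done as asked, in the order asked, and still so for the second after the job is handed in, with the robot touching nothing.
It also fails if it takes over 64 s, if anything falls off the work surface, if the arm or the gripper's body presses on something with over 40 N, if the wrist force passes 120 N, or if a joint passes its speed limit or range.

## Robot

A 7-joint arm with a two-finger parallel gripper is mounted at the origin on the work surface. World frame = base frame: x ahead of the robot, y to its left, z up, the work surface at z = 0. Lengths are in mm, angles in rad, forces in N, time in s.
With the tool pointing down it reaches from about 425 to 1025 mm from the base axis. Payload 9.4 kg.
Tool frame: the origin (TCP) lies on the centre line of the jaws, within the pads' length; the fingertips stand 19 mm ahead of it and the grasp point (between the pads) is the TCP (arm.nose_length is the distance from the TCP to the fingertips, in mm); z points along the fingers, y is the direction in which the jaws open and shut (so a half turn about z gives the same grasp; the last joint's range is limited). The gripper opens to 85 mm and grips with 20 to 120 N. Pads are 22 mm wide; open, the fingers measure 114 mm over their backs; the gripper's body (76 mm by 85 mm) begins 54 mm behind the grasp point. The pads swing forward as they close: fully open they stand 13 mm farther back than shut.
Start: joints at [-1.393, 0.599, -0.003, 1.599, 0.002, 0.943, -0.08], TCP at [182.741, 701.591, 250.275] pointing down, gripper open.
Joint ranges: [-2.57, 2.57], [-0.35, 1.97], [-1.29, 1.29], [0.11, 2.56], [-1.05, 4.19], [0.11, 1.86], [-2.63, 2.63]. Speed limits (rad/s): [2.22, 2.22, 3.01, 3.01, 3.14, 3.14, 3.14].

## Interface

Orientations are given as a unit quaternion [x, y, z, w].
In Python, from plant import arm, eyes gives the robot as it stands.
- The arm moves only by the shell command python3 -m inch 'ROWS' [FORCE]. ROWS is JSON, a list that holds one entry, the list of rows, each a list of 5 numbers: the gripper command: -1 is fully open, 1 is shut, values between are in proportion, then the shift along the tool's x, y, z in mm, then the turn about the tool's z in rad. A call has 1 to 20 rows; each row shifts and turns the commanded pose from where the row before left it, along the tool's axes as they then stand; what a row does not reach is not made up. A row lasts 1/8 s, in which the tool goes at most 62.5 mm and 10.7 degrees, less where a joint would pass 70% of its speed; a pose out of reach is approached as far as the arm can. A call is refused whole if a number of a shift passes 62.5 or a number of a turn 0.188, either way. A call with a gripper value outside its range is refused whole. The fingers move at their own pace and stop on an object; FORCE is the grip in N (left out, the last holds). Time passes only in rows, so rows that do not move let the fingers close. It gives the time, the measured TCP pose, the force and the opening at its end, in the units of the state.
- arm.get_state(): the state, without advancing time (a new reading comes with each control period).
- eyes.get_image(name): name is "scene" or "top"; returns the picture (400x640x3 uint8, red, green, blue); there is no depth.
- eyes.camera_info(name): a dict with "mtx" (3x3 intrinsics, pixels), "D" ([k1, k2, p1, p2, k3] as OpenCV has them; the pictures are not rectified), "R" (3x3) and "t" (3): a world point X has camera coordinates R X + t. Camera axes: x right, y down, z forward; pixel columns grow to the right and rows downward; lengths in mm; the calibration is good to about 2 mm. A picture is of the moment at which its call begins. camera_info takes no time and is no camera call.
- arm.hand_in(): hands the job in, once; it reports no verdict.
The state is a dict: "clock": time; "q": joint angles; "joint_vel": joint speeds; "effort": joint torques, N m; "tcp_pos": TCP position; "ee_rot": TCP orientation; "contact_force": force on the tool from outside, world axes, zero at the start; "moment": the same for the moment, N m; "opening": finger opening in mm.
Only numpy, scipy, OpenCV 4.12 (cv2) and the standard library are available. Lean on these libraries where they do the work, as an engineer would, in place of code of your own. Each camera call takes 0.05 s, during which the arm holds its last target. There are 200 camera calls.

## Working session

There is one attempt and no reset: what is moved stays moved. The work goes in short steps, Python scripts to look and compute and a shell command to move; the robot and the scene stay as the last step left them, time stands still between calls to the robot, and variables do not carry over. Pictures are saved under pics/ and viewed, about 8 in all and at most 12, crops included, and the job is handed in when it is done.

```bash
ls; mkdir -p pics
python3 - <<'E'
from plant import arm, eyes
import cv2
for n in("scene","top"):
    im=eyes.get_image(n); cv2.imwrite(f"pics/{n}0.png",im[...,::-1])
    c=eyes.camera_info(n); print(n,c)
s=arm.get_state(); print(s)
E
```

```text
pics
scene {'mtx': array([[491.47423959,   0.        , 321.61697025],
       [  0.        , 491.47423959, 200.82638398],
       [  0.        ,   0.        ,   1.        ]]), 'D': array([0.01873568, 0.        , 0.        , 0.        , 0.        ]), 'R': array([[-0.85402865,  0.52021307, -0.00366345],
       [ 0.37864895,  0.61676446, -0.69009171],
       [-0.35673524, -0.59074526, -0.72371266]]), 't': array([ 427.93826669, -166.872912  , 1206.76177554])}
top {'mtx': array([[500.65363189,   0.        , 319.43277125],
       [  0.        , 500.65363189, 203.21997436],
       [  0.        ,   0.        ,   1.        ]]), 'D': array([-0.08918294,  0.        ,  0.        ,  0.        ,  0.        ]), 'R': array([[ 0.02306624, -0.99972778, -0.0035094 ],
       [-0.989852  , -0.02234576, -0.14033419],
       [ 0.14021757,  0.00671077, -0.99009797]]), 't': array([ 70.89944039, 530.10022518, 941.1004279 ])}
{'clock': 0.1, 'q': array([-1.3927335 ,  0.60004637, -0.00254978,  1.60004223,  0.00177461,
        0.94284267, -0.07974135]), 'joint_vel': array([-9.82578114e-05, -1.66078709e-03, -3.28867751e-04, -5.45468454e-04,
        3.38413207e-04, -3.66402978e-04, -2.64200917e-04]), 'effort': array([ 6.45872395e-03, -7.77994823e+01,  1.57079391e+00, -2.58626980e+01,
        1.27418933e-02,  5.48402080e-03,  3.77040180e-05]), 'tcp_pos': array([182.61566841, 701.23837659, 249.50500156]), 'ee_rot': array([ 1.26983870e-01,  9.91904557e-01, -6.67290770e-04, -3.43456898e-05]), 'contact_force': array([-1.16207292, -0.59953517, -0.05446418]), 'moment': array([-0.03668127, -0.00772695, -0.04737213]), 'opening': 85.43942886842468}
```

View pics/scene0.png

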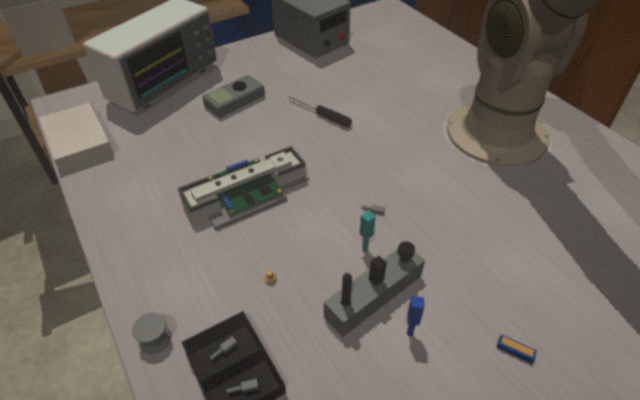

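View pics/top0.png

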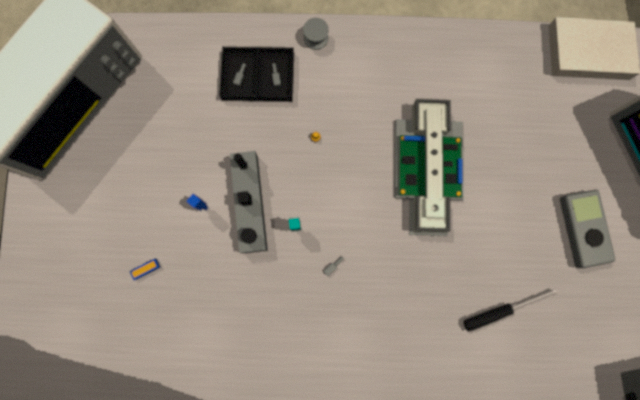

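The scene picture shows the grey tool block with driver (346,288), square handle (377,270) and knob (406,251). The look-alikes are turquoise (367,222) and blue (416,310), and there are grey bits elsewhere. In the top picture the driver is at (240,161), the square handle at (245,199) and the knob at (248,236). The fixture is around (433,165). I choose the black square handle in the middle hole and will check it in a close crop.

```bash
cat > h.py <<'E'
import numpy as np, cv2
from plant import arm, eyes
C={n:eyes.camera_info(n) for n in("scene","top")}
def ray(n,uv):
    c=C[n]; p=cv2.undistortPoints(np.array(uv,float).reshape(-1,1,2),c["mtx"],np.array(c["D"])).reshape(-1,2)
    d=np.c_[p,np.ones(len(p))]@c["R"]; return -c["R"].T@c["t"],d/np.linalg.norm(d,axis=1)[:,None]
def plane(n,uv,z):
    o,d=ray(n,uv); return o+d*((z-o[2])/d[:,2])[:,None]
def two(uvs,uvt):
    A=0;b=0
    for n,uv in(("scene",uvs),("top",uvt)):
        o,d=ray(n,uv); P=np.eye(3)-np.outer(d[0],d[0]); A=A+P; b=b+P@o
    return np.linalg.solve(A,b)
def proj(n,X):
    c=C[n]; return cv2.projectPoints(np.array(X,float).reshape(-1,1,3),cv2.Rodrigues(c["R"])[0],c["t"],c["mtx"],np.array(c["D"]))[0].reshape(-1,2)
def grab(n,name):
    im=eyes.get_image(n)[...,::-1].copy(); cv2.imwrite(f"pics/{name}.png",im); return im
E
python3 - <<'E'
import cv2,numpy as np
t=cv2.imread("pics/top0.png");s=cv2.imread("pics/scene0.png")
f=lambda im,x0,y0,x1,y1,k:cv2.resize(im[y0:y1,x0:x1],None,fx=k,fy=k,interpolation=cv2.INTER_CUBIC)
a=f(t,380,95,480,240,4)   #400x580
b=cv2.copyMakeBorder(f(t,190,140,290,215+45,2.9),0,0,0,0,0)
b=cv2.resize(f(t,215,145,285,255,3),(210,330)) ; c=f(s,320,235,430,330,3)
cv=np.zeros((600,800,3),np.uint8); cv[:580,:400]=a; cv[:330,400:610]=b; cv[:0]=0
cv[315:600,405:735]=c[:285]
cv2.imwrite("pics/crop1.png",np.clip(cv*1.3,0,255).astype(np.uint8))
E
```

```text
(no output)
```

View pics/crop1.png

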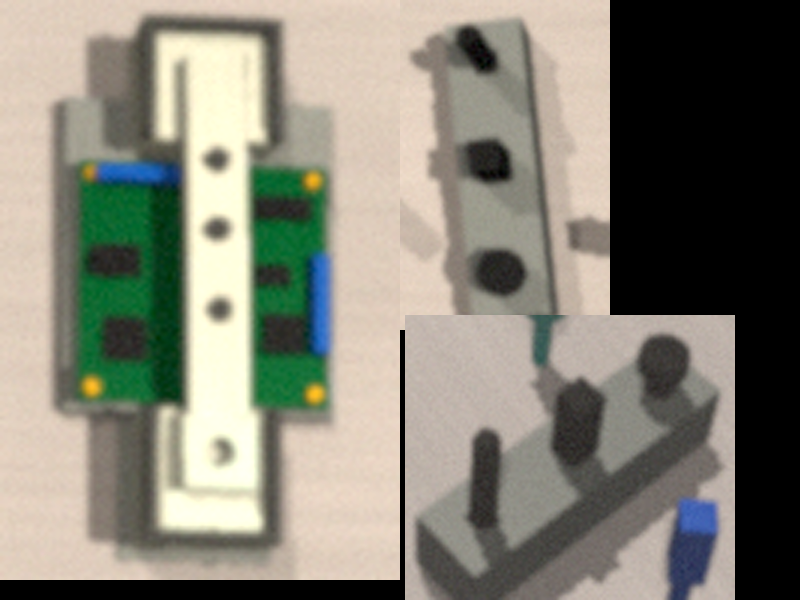

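Run:
```python
from h import *
def blobs(im,x0,y0,x1,y1,th):
    m=(im.max(2)<th).astype(np.uint8); k=np.zeros_like(m); k[y0:y1,x0:x1]=m[y0:y1,x0:x1]
    n,l,st,c=cv2.connectedComponentsWithStats(k)
    return [(c[i].round(2),st[i]) for i in range(1,n) if st[i,4]>40]
t=cv2.imread("pics/top0.png");s=cv2.imread("pics/scene0.png")
for th in(45,55,65):
  print(th,"top",blobs(t,225,145,270,255,th)); print("scene",blobs(s,335,235,420,310,th))
print("cam",[(-C[n]["R"].T@C[n]["t"]).round(0) for n in C])
print("rack top pts", plane("top",[(240,161),(245,199),(248,236)],100).round(1))
k=lambda x,y:(380+x/4-.4,95+y/4-.4)
print("eye z52",plane("top",[k(222,452)],52).round(1),"bar end mid",plane("top",[k(218,489)],52).round(1))
print("holes",plane("top",[k(217,158),k(217,228),k(219,310)],52).round(1))
print("kerb R/bot, R/top, L/top corners z49",plane("top",[k(281,545),k(281,18),k(140,18)],49).round(1))
# line profile across the block and along it
g=cv2.cvtColor(t,cv2.COLOR_BGR2GRAY)
print("row222",g[222,410:458]); print("row118", g[118,410:458]);print("col 445",g[188:240,443],"col445up",g[90:135,443])
```

```text
45 top [(array([240.27, 161.6 ]), array([234, 155,  13,  14, 107], dtype=int32)), (array([244.25, 198.52]), array([238, 193,  14,  12, 142], dtype=int32)), (array([247.89, 235.3 ]), array([241, 229,  15,  14, 162], dtype=int32))]
scene [(array([404.82, 256.  ]), array([399, 250,  14,  12,  77], dtype=int32)), (array([376.74, 273.24]), array([370, 262,  15,  23, 238], dtype=int32)), (array([346.18, 292.4 ]), array([342, 278,   9,  28, 154], dtype=int32))]
55 top [(array([240.02, 161.32]), array([234, 154,  13,  15, 121], dtype=int32)), (array([244.1 , 198.43]), array([237, 192,  15,  14, 169], dtype=int32)), (array([247.71, 235.38]), array([240, 229,  16,  14, 181], dtype=int32))]
scene [(array([405.56, 252.14]), array([398, 243,  16,  21, 236], dtype=int32)), (array([377.  , 271.36]), array([369, 258,  17,  28, 339], dtype=int32)), (array([346.22, 290.37]), array([342, 275,   9,  31, 232], dtype=int32)), (array([396.51, 288.35]), array([390, 282,  13,  14,  55], dtype=int32))]
65 top [(array([239.96, 161.38]), array([234, 154,  14,  15, 135], dtype=int32)), (array([243.89, 198.43]), 
[... 872 characters left out ...]
08 206 207 205 202 204 194 162 120
  86  63  67  86 109 132 147 160 163 163 166 164]
row118 [ 84  82  74  71  66  61  62  75 100 148 178 189 181 155 120 109 140 173
 188 192 192 195 191 195 194 194 195 192 193 193 189 184 184 186 171 136
 102  74  62  73  94 120 137 149 156 161 159 158]
col 445 [ 97  96  96  96  96  96  97 100 116 145 170 185 190 190 193 192 191 194
 191 193 192 192 194 192 197 194 194 190 182 167 163 165 177 185 194 200
 201 203 191 162 115  80  65  71  86 105 113 118 127 133 142 144] col445up [164 165 163 164 165 165 163 160 147 123  89  64  67  96 138 165 179 186
 187 187 184 188 186 187 188 190 191 185 186 187 190 193 196 194 193 190
 194 193 193 183 145 105  84  88  95]
```

Run:
```python
from h import *
print("handle",two((377,271.4),(244.15,198.45)).round(1),"driver",two((346.2,290.4),(240.1,161.4)).round(1),"knob",two((405.6,252.1),(247.8,235.4)).round(1))
P=lambda u,v,z:plane("top",[(u,v)],z)[0].round(1)
for v,(a,b,c) in {222:(419.2,444.7,450.2),118:(418.7,445.1,450.3)}.items():
    print(v,"L in z49",P(a,v,49),"R in z40",P(b,v,40),"R out z49",P(c,v,49))
print("bot in z49",P(443,227.6,49),"open edge z40",P(443,196.9,40),"far out z49",P(443,99.25,49),"far in z40",P(443,103.8,40))
t=cv2.imread("pics/top0.png");g=cv2.cvtColor(t,cv2.COLOR_BGR2GRAY)
print(g[200:222,424:447])
for v in(145,180): print(v,g[v,420:450])
```

```text
handle [528.5 224.8  76.6] driver [597.4 234.2  86.2] knob [459.5 215.4  72.5]
222 L in z49 [ 494.5 -110.1   49. ] R in z40 [ 496.5 -162.    40. ] R out z49 [ 495.8 -170.5   49. ]
118 L in z49 [ 702.4 -110.7   49. ] R in z40 [ 706.9 -166.    40. ] R out z49 [ 704.3 -174.2   49. ]
bot in z49 [ 484.6 -156.3   49. ] open edge z40 [ 546.  -159.2   40. ] far out z49 [ 743.1 -160.3   49. ] far in z40 [ 736.7 -162.3   40. ]
[[119 146 178 198 203 206 205 207 206 210 206 206 208 206 205 203 202 200
  202 190 159 116  82]
 [117 145 179 198 205 207 205 204 207 207 209 209 206 204 207 205 205 207
  204 190 156 115  80]
 [116 144 180 201 207 207 206 205 207 205 204 204 207 208 205 208 207 208
  207 193 155 112  79]
 [120 145 180 202 207 208 206 208 203 198 190 189 195 201 206 207 208 209
  206 192 158 113  81]
 [116 149 183 203 205 208 206 204 192 178 162 157 165 183 199 208 211 209
  210 191 152 111  80]
 [118 148 180 201 208 205 204 199 183 160 126 113 124 155 185 201 209 208
  206 194 155 115  81]
 [117 147 182 202 208 206 202 196 178 155 125 101  98 128 167 196 207 208
  205 191 157 113  78]

[... 1009 characters left out ...]
66 168 173 174 170 170 172 170 172
  172 167 140 111  76]
 [190 185 177 171 168 166 168 167 167 169 167 169 164 164 165 164 166 167
  166 163 136 106  76]
 [203 198 196 187 181 181 180 185 188 186 185 179 178 177 176 177 180 183
  175 165 138 106  77]
 [206 205 201 200 197 192 194 197 198 199 195 195 194 193 191 192 195 193
  190 177 148 111  82]
 [205 207 204 204 203 204 201 204 205 204 203 203 202 201 203 201 205 204
  200 185 153 117  80]]
145 [ 28  31  31  28  39  66 111 159 189 198 198 199 198 200 199 200 200 203
 198 198 191 160 109  57  34  36  32  35  35  31]
180 [ 25  29  29  30  37  59 104 154 187 201 201 204 201 200 202 201 200 198
 198 202 200 182 138  85  53  45  35  30  34  32]
```

The crop confirms the pin: the square black handle in the middle hole, with the round slim driver above it and the knob below. The eye is the dark ring at top pixel (435.4,207.3). Estimates: handle (528.5, 224.8), hinge seat about (512, -137), eye about (523, -140.6).

```bash
python3 -m inch '[[[0,-37.9,-31.2,0,0],[0,-37.9,-31.2,0,0],[0,-37.9,-31.2,0,0],[0,-37.9,-31.2,0,0],[0,-37.9,-31.2,0,0],[0,-37.9,-31.2,0,0],[0,-37.9,-31.2,0,0],[0,-37.9,-31.2,0,0],[0,-37.9,-31.2,0,0],[0,-37.9,-31.2,0,0],[0,-37.9,-31.2,0,0],[0,-37.9,-31.2,0,0],[0,0,0,25,-0.155],[0,0,0,25,-0.155],[0,0,0,0,-0.155],[0,0,0,0,0]]]'; python3 -c "
from plant import arm; s=arm.get_state(); print(s['q'],s['contact_force'])"
```

```text
clock: 2.1
tcp_pos: [528.4, 224.4, 199.8]
ee_rot: [-0.104, 0.995, -0.0, -0.001]
contact_force: [0.0, -0.9, 0.6]
opening: 42.8
[-0.42200238  0.48455572 -0.11093538  1.99339127  0.08263592  0.66882736
  1.19443622] [ 0.04352605 -0.90692434  0.59165925]
```

```bash
python3 -m inch '[[[0,0,0,25,0],[0,0,0,25,0],[0,0,0,20,0],[0,0,0,5,0],[0,0,0,0,0]]]' 40
python3 - <<'E'
from h import *
s=grab("scene","scene1"); t=grab("top","top1")
a=cv2.resize(s[190:350,290:470],None,fx=3,fy=3); b=cv2.resize(t[130:260,200:290],None,fx=2.8,fy=2.8)
cv=np.zeros((480,800,3),np.uint8); cv[:480,:540]=a; cv[:364,545:545+252]=b
cv2.imwrite("pics/crop2.png",np.clip(cv*1.3,0,255).astype(np.uint8))
E
```

```text
clock: 2.72
tcp_pos: [528.6, 224.8, 125.6]
ee_rot: [-0.104, 0.995, -0.0, 0.0]
contact_force: [0.3, -0.1, -0.5]
opening: 42.7
```

View pics/crop2.png

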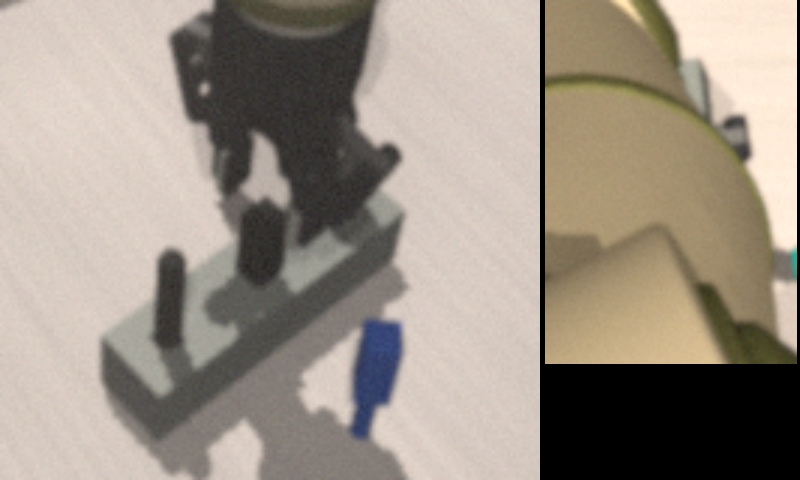

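The fingers stand either side of the handle: tips near scene (367.7,253) and (391.7,270), handle top near (377.7,260), so it's centred. Descend and grip.

```bash
python3 -m inch '[[[0,0,0,15,0],[0,0,0,15,0],[0,0,0,14,0],[0,0,0,0,0],[1,0,0,0,0],[1,0,0,0,0],[1,0,0,0,0],[1,0,0,0,0],[1,0,0,0,0],[1,0,0,0,0]]]' 60
```

```text
clock: 4.08
tcp_pos: [528.6, 224.7, 81.5]
ee_rot: [-0.105, 0.994, 0.0, 0.0]
contact_force: [-0.9, -0.2, 2.2]
opening: 18.8
```

```bash
python3 -m inch '[[[1,0,0,-10,0],[1,0,0,-20,0],[1,0,0,-40,0],[1,0,0,-40,0],[1,9,-39.6,0,0],[1,9,-39.6,0,0],[1,9,-39.6,0,0],[1,9,-39.6,0,0],[1,9,-39.6,0,0],[1,9,-39.6,0,0],[1,9,-39.6,0,0],[1,9,-39.6,0,0],[1,9,-39.6,0,0],[1,0,0,20,0.105],[1,0,0,20,0.104],[1,0,0,0,0]]]'
python3 - <<'E'
from h import *
s=grab("scene","scene2"); t=grab("top","top2")
print(arm.get_state()['contact_force'],arm.get_state()['moment'])
a=cv2.resize(s[110:240,150:330],None,fx=3,fy=3,interpolation=cv2.INTER_CUBIC); b=cv2.resize(t[95:245,390:480],None,fx=2.8,fy=2.8)
cv=np.zeros((420,800,3),np.uint8); cv[:390,:540]=a; cv[:420,545:545+252]=b
cv2.imwrite("pics/crop3.png",np.clip(cv*1.3,0,255).astype(np.uint8))
E
```

```text
clock: 6.08
tcp_pos: [522.9, -140.7, 150.8]
ee_rot: [-0.001, 1.0, 0.0, -0.001]
contact_force: [0.5, -0.0, -0.6]
opening: 19.0
[-0.03572327  0.55431237 -1.26641558] [-0.03295746 -0.00839192 -0.00339475]
```

View pics/crop3.png

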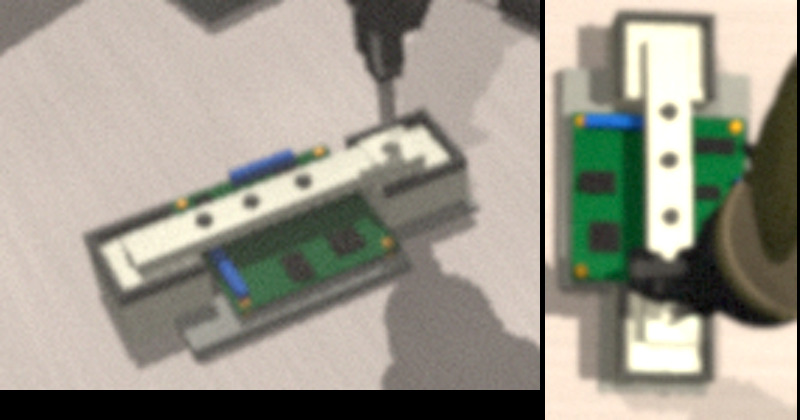

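Run:
```python
from h import *
print("exp tip",proj("scene",[522.9,-140.7,73.3]),"exp eye",proj("scene",[523,-140.6,52]),"dpx/dx,dy", proj("scene",[533,-140.6,52]),proj("scene",[523,-130.6,52]))
for z in(73.3,):print(plane("scene",[(279,151)],z))
s=cv2.imread("pics/scene0.png");g=cv2.cvtColor(s,cv2.COLOR_BGR2GRAY)
print(g[150:170,265:297])
s2=cv2.imread("pics/scene2.png");g2=cv2.cvtColor(s2,cv2.COLOR_BGR2GRAY)
print(g2[136:168,266:296])
```

```text
exp tip [[278.50723542 151.09587637]] exp eye [[279.15008533 158.64082935]] dpx/dx,dy [[275.05339744 160.25112972]] [[281.32791141 161.26811462]]
[[ 521.85585627 -140.42611954   73.3       ]]
[[147 146 141 147 143 143 142 144 139 140 137 130 124 114 105  97  82  76
   66  62  53  54  51  57  55  60  56  58  69  93 115 133]
 [139 145 145 146 149 148 144 136 131 126 119 109  99  85  81  73  79  88
   90  74  61  62  63  74  87  88  76  53  64  73  94 117]
 [142 143 144 144 142 141 132 123 112 102  87  79  76  78  79  96 112 129
  130 113  89  89  98 113 130 128 102  79  60  66  79  90]
 [142 143 134 135 121 120 108  93  85  77  78  79  91 107 124 139 151 161
  159 146 128 121 133 143 155 154 136 104  74  55  65  79]
 [134 124 120 112  94  90  79  72  78  94 108 116 134 146 156 162 165 170
  168 163 156 152 156 162 167 164 153 132  95  64  59  67]
 [114 102  92  81  73  73  82  95 114 133 144 149 161 166 162 168 168 169
  171 169 165 165 162 165 169 164 162 150 121  87  59  61]
 [ 99  77  70  68  76  94 115 133 148 161 163 171 167 161 160 161 159 166
  166 168 168 167 165 165 165 167 16
[... 5053 characters left out ...]
162 132 108 110 110 124
  144 167 171 156 141 129 122 139 169 179 186 181]
 [186 181 183 180 183 180 177 170 166 173 175 169 146 125 110 111 106 109
  120 137 136 124 109  99 101 127 165 178 178 177]
 [181 181 182 183 186 186 181 165 154 145 146 146 125 115 105 107 103 100
  105 112 106 101  94  93  99 127 157 166 153 149]
 [179 183 184 180 180 174 168 148 130 118 116 118 111 102 101 101 100  99
   91  91  93  90  94  93  97 116 134 133 120 108]
 [187 186 184 173 157 152 142 127 112 105 104 102  96  97  94  94  89  95
   92  95  96  90  91  91  89  95 102  96  83  74]
 [183 185 176 159 131 118 111 105 102  96  95  92  96  93  93  89  96  91
   91  94  96  82  83  79  84  77  76  67  61  61]]
```

```bash
python3 -m inch '[[[1,0.5,0.6,10,0],[1,0,0,9,0],[1,0,0,1,0],[1,0,0,1,0],[1,0,0,0.7,0],[1,0,0,0.5,0],[1,0,0,0,0]]]'; python3 -m inch '[[[1,0,0,0.7,0],[1,0,0,0.7,0],[1,0,0,0,0]]]'
```

```text
clock: 7.05
tcp_pos: [523.2, -140.2, 129.2]
ee_rot: [-0.001, 1.0, -0.0, 0.0]
contact_force: [0.2, -0.4, -0.4]
opening: 19.1
clock: 7.42
tcp_pos: [523.1, -140.2, 127.6]
ee_rot: [-0.001, 1.0, 0.0, -0.0]
contact_force: [0.6, 0.2, -1.1]
opening: 19.7
```

```bash
python3 -m inch '[[[1,0,0,1,0],[1,0,0,1,0],[1,0,0,0,0]]]';python3 -m inch '[[[1,0,0,1,0],[1,0,0,1,0],[1,0,0,0,0]]]'
```

```text
clock: 7.8
tcp_pos: [523.1, -140.2, 125.6]
ee_rot: [-0.001, 1.0, 0.0, -0.0]
contact_force: [-0.3, 1.0, -1.1]
opening: 19.5
clock: 8.18
tcp_pos: [523.1, -140.2, 123.6]
ee_rot: [-0.001, 1.0, 0.0, -0.0]
contact_force: [0.3, 0.6, -1.0]
opening: 19.6
```

```bash
python3 -m inch '[[[1,0,0,1,0],[1,0,0,1,0],[1,0,0,1,0],[1,0,0,1,0],[1,0,0,0,0]]]';python3 -m inch '[[[1,0,0,0.7,0],[1,0,0,0.7,0],[1,0,0,0,0]]]';python3 -m inch '[[[1,0,0,0.7,0],[1,0,0,0.7,0],[1,0,0,0,0]]]'
```

```text
clock: 8.8
tcp_pos: [523.1, -140.2, 119.6]
ee_rot: [-0.001, 1.0, 0.0, -0.0]
contact_force: [-0.1, 0.7, -0.4]
opening: 19.4
clock: 9.18
tcp_pos: [523.1, -140.2, 118.2]
ee_rot: [-0.001, 1.0, -0.0, -0.0]
contact_force: [0.7, -1.1, -0.4]
opening: 19.3
clock: 9.55
tcp_pos: [523.2, -140.2, 117.1]
ee_rot: [-0.001, 1.0, -0.0, 0.0]
contact_force: [-0.6, 0.0, 3.4]
opening: 19.3
```

Contact with the block top at TCP z ≈ 117.2 (tip at about 40) shows the pin is in the eye. Next I drag the bar toward the seat estimate.

```bash
python3 -m inch '[[[1,0,0,-0.6,0],[1,1.1,0.3,0,0],[1,1.1,0.3,0,0],[1,1.1,0.3,0,0],[1,1.1,0.3,0,0]]]'; python3 -m inch '[[[1,1.1,0.3,0,0],[1,1.1,0.3,0,0],[1,1.1,0.4,0,0],[1,0.8,0.4,0,0],[1,0,0,0.7,0],[1,0,0,0.7,0],[1,0,0,0,0]]]'
```

```text
clock: 10.18
tcp_pos: [518.8, -139.0, 117.5]
ee_rot: [-0.001, 1.0, -0.0, 0.0]
contact_force: [1.2, -0.1, -0.7]
opening: 19.3
clock: 11.05
tcp_pos: [514.4, -137.5, 116.0]
ee_rot: [-0.001, 1.0, 0.0, -0.0]
contact_force: [-0.3, 0.8, 0.3]
opening: 19.1
```

```bash
python3 -m inch '[[[1,0,0,0.5,0],[1,0,0,0.5,0],[1,0,0,0,0]]]'
```

```text
clock: 11.42
tcp_pos: [514.4, -137.5, 115.0]
ee_rot: [-0.001, 1.0, 0.0, -0.0]
contact_force: [-0.5, 1.7, 1.7]
opening: 19.6
```

```bash
python3 -m inch '[[[1,0.7,0.3,0,0],[1,0,0,0,0]]]'; python3 -m inch '[[[1,0,0,0.8,0],[1,0,0,0,0]]]'
```

```text
clock: 11.68
tcp_pos: [514.1, -137.5, 115.1]
ee_rot: [-0.001, 1.0, -0.0, 0.0]
contact_force: [0.1, -0.5, -1.0]
opening: 19.8
clock: 11.92
tcp_pos: [514.1, -137.4, 114.3]
ee_rot: [-0.001, 1.0, -0.0, 0.0]
contact_force: [-0.1, -0.4, -0.2]
opening: 19.2
```

```bash
python3 -m inch '[[[1,0,0,1,0],[1,0,0,1,0],[1,0,0,0,0]]]'; python3 -m inch '[[[1,0,0,1,0],[1,0,0,1,0],[1,0,0,0,0]]]'
```

```text
clock: 12.3
tcp_pos: [514.0, -137.3, 112.2]
ee_rot: [-0.001, 1.0, -0.0, 0.0]
contact_force: [0.1, -0.3, -0.9]
opening: 19.3
clock: 12.68
tcp_pos: [514.0, -137.3, 110.2]
ee_rot: [-0.001, 1.0, 0.0, 0.0]
contact_force: [1.0, -0.7, -2.4]
opening: 19.0
```

```bash
python3 -m inch '[[[1,0,0,2,0],[1,0,0,2,0],[1,0,0,2,0],[1,0,0,2,0],[1,0,0,0,0]]]'; python3 -m inch '[[[1,0,0,2,0],[1,0,0,2,0],[1,0,0,2,0],[1,0,0,2,0],[1,0,0,0,0]]]'
```

```text
clock: 13.3
tcp_pos: [513.9, -137.3, 102.1]
ee_rot: [-0.001, 1.0, 0.0, -0.0]
contact_force: [1.1, 0.1, -1.2]
opening: 19.3
clock: 13.92
tcp_pos: [513.9, -137.3, 94.1]
ee_rot: [-0.001, 1.0, 0.0, -0.0]
contact_force: [1.1, -1.0, -1.3]
opening: 19.1
```

```bash
python3 -m inch '[[[1,0,0,2,0],[1,0,0,2,0],[1,0,0,2,0],[1,0,0,1,0],[1,0,0,1,0],[1,0,0,1,0],[1,0,0,0,0]]]'
```

```text
clock: 14.8
tcp_pos: [513.9, -137.3, 85.2]
ee_rot: [-0.001, 1.0, 0.0, -0.0]
contact_force: [0.4, 0.1, -0.2]
opening: 19.2
```

```bash
python3 -m inch '[[[1,0,0,1,0],[1,0,0,0.5,0],[1,0,0,0,0]]]'; python3 -m inch '[[[1,0,0,0.5,0],[1,0,0,0.5,0],[1,0,0,0,0]]]'
```

```text
clock: 15.18
tcp_pos: [513.9, -137.3, 83.7]
ee_rot: [-0.001, 1.0, 0.0, -0.0]
contact_force: [-0.3, 0.9, -1.2]
opening: 19.2
clock: 15.55
tcp_pos: [513.9, -137.3, 83.0]
ee_rot: [-0.001, 1.0, -0.0, 0.0]
contact_force: [-1.1, 0.6, 4.5]
opening: 19.1
```

The handle is home: contact at TCP z 83.0, expected 83.2. I'll release and lift clear.

```bash
python3 -m inch '[[[1,0,0,-0.4,0],[0.3,0,0,0,0],[0.1,0,0,0,0],[0,0,0,0,0],[0,0,0,0,0],[0,0,0,0,0]]]'; python3 -m inch '[[[0,0,0,-5,0],[0,0,0,-10,0],[0,0,0,-20,0],[0,0,0,-40,0],[0,0,0,-50,0],[0,0,40,0,0],[0,0,50,0,0],[0,0,50,0,0],[0,0,50,0,0],[0,0,0,0,0]]]'
python3 - <<'E'
from h import *
s=grab("scene","scene3"); t=grab("top","top3")
a=cv2.resize(s[110:240,170:320],None,fx=3,fy=3,interpolation=cv2.INTER_CUBIC); b=cv2.resize(t[95:245,385:485],None,fx=3.4,fy=3.4,interpolation=cv2.INTER_CUBIC)
cv=np.zeros((600,800,3),np.uint8); cv[:390,:450]=a; cv[:510,455:795]=b; cv[395:600,:450]=cv2.resize(s[220:340,310:445],(231,205)).repeat(1,0)[:, :231] if 0 else 0
r=cv2.resize(s[230:330,315:435],None,fx=2,fy=2); cv[395:595,:240]=r
cv2.imwrite("pics/crop4.png",np.clip(cv*1.3,0,255).astype(np.uint8))
X=np.array([513.5,-137.3,79]); print("handle centre exp scene/top",proj("scene",X),proj("top",X),"top face z106",proj("scene",X+[0,0,27]),proj("top",X+[0,0,27]))
E
```

```text
clock: 16.3
tcp_pos: [514.0, -137.3, 83.2]
ee_rot: [-0.001, 1.0, -0.0, 0.0]
contact_force: [0.5, 0.1, -0.1]
opening: 43.0
clock: 17.55
tcp_pos: [513.6, 57.1, 209.0]
ee_rot: [-0.004, 1.0, 0.001, 0.001]
contact_force: [-0.8, -0.4, -0.1]
opening: 42.7
handle centre exp scene/top [[282.98121338 148.43178791]] [[436.63561418 210.57705531]] top face z106 [[282.19584268 138.5189543 ]] [[440.00291888 208.71167929]]
```

View pics/crop4.png

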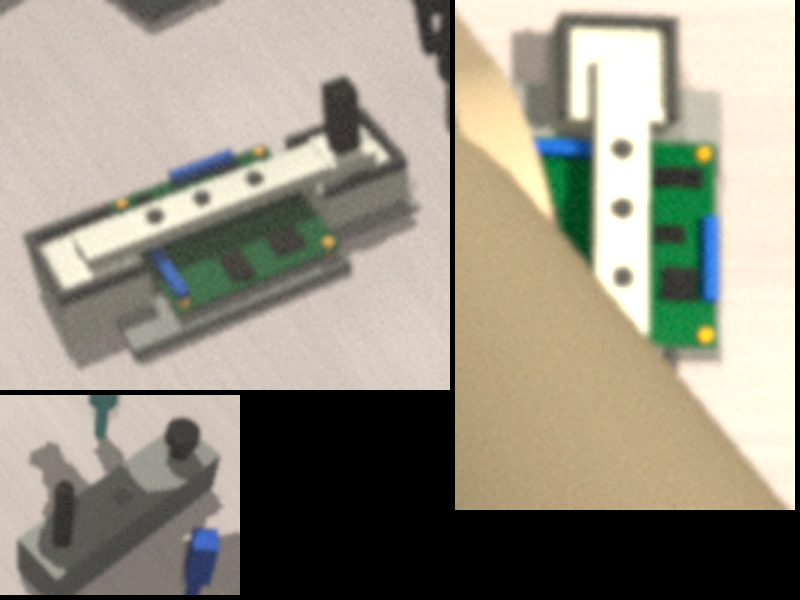

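The black handle stands upright on the bar, with its silhouette centred near scene (283,149) against an expected (283,148). The bar has moved in line, and the driver and knob still stand in the block. The gripper is about 190 mm away and clear, so I'm handing in.

Run:
```python
from h import *
s=cv2.imread("pics/scene3.png"); m=(s[110:175,265:300].max(2)<55).astype(np.uint8)
n,l,st,c=cv2.connectedComponentsWithStats(m); print([(c[i]+[265,110],st[i]) for i in range(1,n) if st[i,4]>60])
print(arm.get_state()['contact_force'],arm.hand_in())
```

```text
[(array([283.56770833, 148.734375  ]), array([ 14,  28,  11,  23, 192], dtype=int32))]
the job is handed in; nothing more can be done
[-0.88319727 -1.40116851 -0.3095728 ] None
```

The hinge pin is fully home through the bar and the hinge block, and the job was handed in at about 17.6 s of the 64 s allowed.

- **What I did:** I took the square-handled pin from the middle hole and lowered it onto the bar. It went into the eye at the first try, confirmed by touching the block top about 12 mm below the bar's top. I then drew the bar about 9 mm along and 3 mm across, until the pin dropped into the hinge hole. I pushed it down until the handle rested on the bar, let go and backed away.
- **Forces:** The highest I read was about 5 N, well under the 30 N limit. These are readings at the end of each move, so brief peaks in between were not seen.
- **Last checks:**
  - Seating contact came at tool height 83.0 mm, against 83.2 expected.
  - In the side camera the handle's centre is at (283.6, 148.7), against (283.0, 148.4) expected for fully home.
  - The other two tools are still standing in the block, and the gripper is well clear.
- **Limits of the checks:** The arm blocked the top camera's view of the hinge in the last picture, so the final position rests on the side camera and the contact height. The hole turned out about 2 mm in x from my camera estimate, within the calibration error, and was found by feel. No check failed.

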